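# Snap a clip-on hook onto the utensil rail and slide it up to its stop block

### The job

Take the loose clip-on hook by its tab and, with its wire hook to the front, press it straight down onto the middle of the rail's bar until its sprung arms snap past the bar and it is fully home; then slide it along the bar until it touches the thick wooden stop block (not the older narrow hook), and let go. The bar's height is adjustable, so feel for it: stop pressing as soon as the clip is home, only touch the block gently, and leave the other things alone.

Things in the scene. Friction and masses are not known exactly. Their poses are not given: they have to be found in the camera images.
- hook_grip (a point): centre of the upright black grip tab of the loose clip-on hook: 14 mm thick (x), 30 wide (y), 47 tall; its top is 20 mm above this point, the 34 x 30 mm crown it stands on begins 26.5 mm below. y runs along the clip's channel (as the bar will lie), the steel wire hook is on the -x side, z up. At the start it stands upright, mouth down, this point 62.8 mm above the worktop
- hook_seat (a point): where the bar's axis lies in the loose hook when fully home: 47 mm below hook_grip, mid-channel (30 mm wide along y), same axes. The channel's roof is 10 mm above it. Two sprung steel arms hang either side: rounded bumps 6 mm below it leave a 15 mm gap, below them the arms flare to a mouth 28 mm wide, 15.8 mm below it
- clip_hook: whole loose hook, about 0.1 kg; origin at its arm ends, 15.8 mm below hook_seat, same axes. Pressed on the bar, the arms touch with hook_seat about 15 mm above the bar's axis; the push rises to a peak of 8 to 14 N, falls to a pull as the bumps pass the widest point, some 6 mm before home, and the arms draw it on; then the roof stops hard on the bar and the force climbs some 15 N per mm
- clip_roof: the channel's roof, a 34 x 30 x 4 mm plate (origin 12 mm above hook_seat). When home the arms alone press it on the bar with some 9 N; it must rest on the bar at the end, and more than 30 N between it and the bar counts as forced
- hook_tip (a point): upturned end of the loose hook's 5 mm steel wire, 52 mm to -x of hook_seat and 10 mm above it
- clip_arm_front (a joint): sprung arm on the hook's -x side: 0 closed, grows as it is spread (rad); about 0.13 as the bar's widest point passes, about 0.04 when home on the bar
- clip_arm_back (a joint): the same on the +x side
- rail: free-standing utensil rail, fixed in place: wooden foot 70 x 310 x 14 mm, slotted steel end posts (tops 88 mm above the worktop) at y = -130 and +130 mm, between them a smooth steel bar of 20 mm diameter (friction about 0.2). Origin on the worktop under its middle; y along the bar, x across it (front is -x), z up
- slot_mid (a point): middle of the rail's slots, 70 mm above the worktop, rail's axes. The bar's axis runs along y through x = 0 here, but its height is adjustable: it is clamped anywhere from 7 mm below to 7 mm above this point, different each time and not measured, so feel for it. The bar is free for at least 60 mm either side, up to the stop block one way and the older hook the other
- block_mid (a point): a point inside the stop block, 70 mm above the worktop on the bar's line: thick upright wooden block on the rail's foot, 44 mm (x) by 16 mm (y), top 8 mm above this point, the bar passes through; towards either end of the rail. With the loose hook touching it hook_seat is 23 mm from here along the bar (15 mm half width of the hook + 8 mm)
- stop_block: the whole stop block, fixed; origin 70 mm below block_mid. It bears a light touch only (under 15 N)
- plate_mid (a point): the same point of the older hook, fixed on the other half of the rail: narrow upright steel plate 26 mm (x) by 6 mm (y), top 8 mm above this point, with a bent wire hook at its front and no tab. Not to be used or struck
- old_hook: the whole older hook; origin 70 mm below plate_mid
- lemon: bystander, not to be moved: lemon, 83 x 58 x 58 mm, lying left of the rail; origin at its underside
- pinch_bowl: bystander, not to be moved: small white bowl, 84 mm wide, 42 mm high, behind the loose hook; origin at its underside
- mug: bystander, not to be moved: mug, 86 x 125 x 96 mm, standing behind; origin at its underside
- garlic: bystander, not to be moved: garlic bulb, 60 mm, behind the rail; origin at its underside
- spice_jar: bystander, not to be moved: spice jar with dark lid, 41 mm wide, 105 mm high, behind the rail; origin at its underside

How it is judged (in metres and radians):
On the way:
1. the clip has been snapped home on the free middle part of the bar, clear of the stop block and the older hook, wire hook to the front (x of hook_seat in the frame of slot_mid between -0.0025 and 0.0025 m and z of hook_seat in the frame of slot_mid between -0.011 and 0.011 m and angle between the y axis of hook_seat and the y axis of slot_mid, either way round below 0.12 rad and angle between hook_seat's own z axis and vertical below 0.2 rad and x of hook_tip in the frame of slot_mid below -0.035 m and contact force between clip_roof and rail above 1 N and value of joint each of clip_arm_front, clip_arm_back below 0.1 rad and horizontal distance between hook_seat and block_mid above 0.045 m and horizontal distance between hook_seat and plate_mid above 0.03 m), for 0.2 s.
At the end, for the whole second after the job is handed in: Loose hook home on the bar (roof on the bar with over 1 N, arms under 0.1 rad, hook_seat within 2.5 mm across and 11 mm in height of slot_mid, channel within 0.12 rad of the bar, upright within 0.2 rad), wire hook to the front, hook_seat under 25.5 mm from block_mid; released, at rest (x of hook_seat in the frame of slot_mid between -0.0025 and 0.0025 m and z of hook_seat in the frame of slot_mid between -0.011 and 0.011 m and angle between the y axis of hook_seat and the y axis of slot_mid, either way round below 0.12 rad and angle between hook_seat's own z axis and vertical below 0.2 rad and x of hook_tip in the frame of slot_mid below -0.035 m and contact force between clip_roof and rail above 1 N and value of joint each of clip_arm_front, clip_arm_back below 0.1 rad and horizontal distance between hook_seat and block_mid below 0.0255 m and linear speed of clip_hook below 0.02 m/s); the robot touches nothing.
It fails at once if the clip's roof is forced against the bar with more than 30 N (contact force between clip_roof and rail above 30 N).
It fails at once if the loose hook is rammed against the stop block with more than 15 N (contact force between clip_hook and stop_block above 15 N).
It fails at once if the older hook is struck with more than 8 N (contact force between anything else and old_hook above 8 N).
It fails at once if a bystander is moved more than 15 mm (distance of any of lemon, pinch_bowl, mug, garlic, spice_jar from where it was at the start of the episode above 0.015 m).
It also fails if it takes over 70 s, if anything falls off the work surface, if the arm or the gripper's body presses on something with over 40 N, if the wrist force passes 120 N, or if a joint passes its speed limit or range.

### The arm

A 6-joint arm with a two-finger parallel gripper is mounted at the origin on a cart in front of the work surface, level with it; the furniture and walls round the work are solid. World frame = base frame: x ahead of the robot, y to its left, z up, the work surface at z = 0. Lengths are in mm, angles in rad, forces in N, time in s.
With the tool pointing down it reaches from about 275 to 750 mm from the base axis. Payload 10.2 kg.
Tool frame: the origin (TCP) lies at the very end of the fingers, on their centre line; the grasp point (between the pads) lies 19 mm behind it (ctrl.hold_point_z is the distance from the TCP to the grasp point, in mm); z points along the fingers, y is the direction in which the jaws open and shut (so a half turn about z gives the same grasp; the last joint's range is limited). The gripper opens to 85 mm and grips with 20 to 120 N. Pads are 22 mm wide; open, the fingers measure 114 mm over their backs; the gripper's body (76 mm by 85 mm) begins 54 mm behind the grasp point. The pads swing forward as they close: fully open they stand 13 mm farther back than shut.
Start: joints at [-1.474, 0.313, 1.498, -0, 1.331, -0.223], TCP at [165.035, -498.392, 192.594] pointing down, gripper open.
Joint ranges: [-2.94, 2.94], [-0.97, 2.17], [0.19, 2.56], [-1.23, 4.37], [0.02, 3.11], [-2.88, 2.88]. Speed limits (rad/s): [2.39, 2.39, 3.01, 3.14, 3.14, 3.14].

### API

Orientations are given as a unit quaternion [w, x, y, z].
In Python, from rig import readout, cams, workorder, spotter, ctrl gives the robot as it stands.
- The arm moves only by the tool step_arm, never from a script. Its argument "plan" is text: rows parted by semicolons, each of 5 numbers parted by spaces: the shift along the tool's x, y, z in cm, then the turn about the tool's z in degrees, then the opening in per cent of the stroke, from 0 (shut) to 100 (fully open). In form: x y z twist gripper; .... A call has 1 to 10 rows; each row is the pose to reach, as a shift and turn from the pose commanded when the call began, along the tool's axes at that moment; what a row does not reach only later rows make up. A row lasts 1/10 s, in which the tool goes at most 50 mm and 8.59 degrees, less where a joint would pass 70% of its speed; a pose out of reach is approached as far as the arm can. A call with a gripper value outside its range is refused whole. The fingers move at their own pace and stop on an object; "grip_force" is the grip in N (left out, the last holds). Time passes only in rows, so rows that repeat a pose let the fingers close. It gives the time, the measured TCP pose, the force and the opening at its end, in the units of the state.
- readout.sense(): the state, without advancing time (a new reading comes with each control period).
- cams.capture(name): name is "scene" or "side" or "wrist"; returns (picture, depth): 480x640x3 uint8, red, green, blue; 480x640 float32, mm along the optical axis (not along the pixel's ray), 0 where there is no reading.
- cams.camera_info(name): a dict with "vfov" (degrees; the focal length in pixels is half the picture's height over the tangent of half this angle, whatever the lens; pixels are square), "cx", "cy" (the principal point, pixels), "rvec" (rotation vector, rad) and "tvec" (3), from world to camera coordinates, as OpenCV has them. Camera axes: x right, y down, z forward; pixel columns grow to the right and rows downward; lengths in mm; the calibration is good to about 2 mm. The wrist camera is an equidistant fisheye: a pixel r from the principal point sees the ray r / f radians off the axis. A picture is of the moment at which its call begins: read the wrist's pose just before it. camera_info takes no time and is no camera call; for the wrist camera it gives the pose at the moment of the call.
- workorder.finish_job(): hands the job in, once; it reports no verdict.
Trained networks look in the newest picture that a camera, given by its name, has taken for a name from the list of things; names that differ only in an ending like _2 or _b are one class to them, and where a whole thing is asked for, a point or a joint stands for the part that bears it (a point fixed in the world has none). Each returns a list of dicts, best first, with "conf" (0 to 1); they miss things now and then, are a little off and sometimes report something else, mostly with a low value. They report only what shows in the picture. A call takes as long as a camera call.
- spotter.regions_of(camera, target): "pixels" (480x640 bool, what is visible of it) and "extent" ([centre column, centre row, width, height] in pixels, round what is visible of it).
The state is a dict: "time_s": time; "joints": joint angles; "dq": joint speeds; "tau": joint torques, N m; "eef_pos": TCP position; "ee_rot": TCP orientation; "force": force on the tool from outside, world axes, zero at the start; "wrist_torque": the same for the moment, N m; "grip_width": opening from 0.0 (shut) to 1.0 (fully open).
Only numpy, scipy, OpenCV 4.12 (cv2) and the standard library are available. Lean on these libraries where they do the work, as an engineer would, in place of code of your own. Each camera call takes 0.05 s, during which the arm holds its last target. There are 200 camera calls.

## Working session

There is one attempt and no reset: what is moved stays moved. The work goes in short steps, Python scripts to look and compute and a tool call to move; the robot and the scene stay as the last step left them, time stands still between calls to the robot, and variables do not carry over. Pictures are saved under pics/ and viewed, about 8 in all and at most 12, crops included, and the job is handed in when it is done.

Besides the shell and the picture viewer there is one more tool, called after "Call:" by a JSON object that holds its "op" and its "data". step_arm: Moves the arm, as the interface text tells. Its arguments: {"type":"object","properties":{"plan":{"type":"string"},"grip_force":{"type":"number"}},"required":["plan"]}

```bash
mkdir -p pics; cat > h.py <<'E'
import numpy as np, cv2
from rig import readout, cams, workorder, spotter, ctrl
def cap(n):
    i=cams.camera_info(n); p,d=cams.capture(n); return i,p,d
def world(i,d,m):
    # masked pixels -> world points
    v,u=np.nonzero(m&(d>0)); z=d[v,u].astype(float)
    f=240/np.tan(np.radians(i['vfov'])/2)
    a=(u-i['cx'])/f; b=(v-i['cy'])/f
    if i.get('fish'):
        r=np.hypot(a,b)+1e-9; k=np.tan(r)/r; a=a*k; b=b*k
    P=np.c_[a*z,b*z,z]
    R=cv2.Rodrigues(np.array(i['rvec'],float))[0]
    return (P-np.array(i['tvec']).ravel())@R
def save(n,p): cv2.imwrite('pics/'+n+'.png',p[...,::-1])
E
python3 - <<'E'
from h import *
print(readout.sense(),ctrl.hold_point_z)
out=[]
for c in ['scene','side']:
    i,p,d=cap(c); print(c,i); out.append(p)
    save(c,p)
    for t in ['clip_hook','hook_grip','rail','stop_block','old_hook','lemon','pinch_bowl','mug','garlic','spice_jar']:
        for r in spotter.regions_of(c,t)[:2]:
            P=world(i,d,r['pixels'])
            print(t,round(r['conf'],2),np.round(r['extent']),np.round(np.median(P,0)),np.round(np.percentile(P,2,axis=0)),np.round(np.percentile(P,98,axis=0)))
E
```

```text
{'time_s': 0.0, 'joints': array([-1.47440342e+00,  3.13470780e-01,  1.49844628e+00, -3.35515801e-05,
        1.33097690e+00, -2.23404938e-01]), 'dq': array([-2.48573562e-03,  6.06517542e-05, -1.13291688e-03,  2.48597836e-03,
       -1.68603993e-03,  1.37421931e-03]), 'tau': array([-1.41340442e-04, -4.12264001e+01, -2.59743780e+01, -1.82861913e-04,
        4.10978770e-03,  1.38850203e-05]), 'eef_pos': array([ 164.99322317, -498.0780307 ,  192.02100804]), 'ee_rot': array([-6.50376299e-04,  9.87242537e-01,  1.59222330e-01,  2.50324261e-05]), 'force': array([ 0.71795088,  0.16065677, -0.76619365]), 'wrist_torque': array([ 0.00337296, -0.01303879,  0.00333502]), 'grip_width': 0.9984133583751538} 18.700000000000003
scene {'vfov': 42.745395944911195, 'cx': 327.3916804076656, 'cy': 238.36400579093677, 'rvec': array([ 1.17956663, -2.19092418,  1.12442472]), 'tvec': array([449.61839599, 287.32429346, 983.65057856])}
clip_hook 0.77 [455. 242.  21.  37.] [445. -80.  45.] [ 432. -105.    0.] [466. -73.  83.]
hook_grip 0.77 [455. 241.  21.  38.] [445. -79.  50.] [ 432. -100.    9.] [463. -73.  83.
[... 1597 characters left out ...]
312.  46.]
rail 0.68 [291. 239.  43. 116.] [504. 177.  16.] [456.  71.   3.] [548. 362.  84.]
stop_block 0.5 [286. 256.  25.  28.] [503. 124.  72.] [468.  97.  18.] [512. 138.  88.]
lemon 0.69 [270. 175.  27.  23.] [453. 481.  41.] [416. 467.   1.] [489. 512.  59.]
pinch_bowl 0.64 [373. 364.  49.  46.] [ 624. -120.   23.] [ 584. -170.   11.] [659. -93.  43.]
mug 0.72 [388. 289.  59.  65.] [672. -11.  62.] [627. -49.   8.] [711.  56.  96.]
garlic 0.93 [354. 269.  21.  26.] [623.  90.  37.] [603.  74.  19.] [644. 116.  55.]
garlic 0.55 [286. 257.  30.  26.] [503. 125.  72.] [468. 103.  18.] [512. 147.  81.]
spice_jar 0.77 [359. 228.  21.  46.] [647. 195.  66.] [630. 189.   3.] [672. 306. 107.]
```

```bash
python3 - <<'E'
import cv2,numpy as np
a=cv2.imread('pics/scene.png')[190:360,240:480]; b=cv2.imread('pics/side.png')[170:385,230:340]
a=cv2.resize(a,None,fx=2.1,fy=2.1,interpolation=2); b=cv2.resize(b,None,fx=2.6,fy=2.6,interpolation=2)
c=np.zeros((max(a.shape[0],b.shape[0]),a.shape[1]+b.shape[1],3),np.uint8); c[:a.shape[0],:a.shape[1]]=a; c[:b.shape[0],a.shape[1]:]=b
print(c.shape); cv2.imwrite('pics/c1.png',c)
E
```

```text
(559, 790, 3)
```

View pics/c1.png

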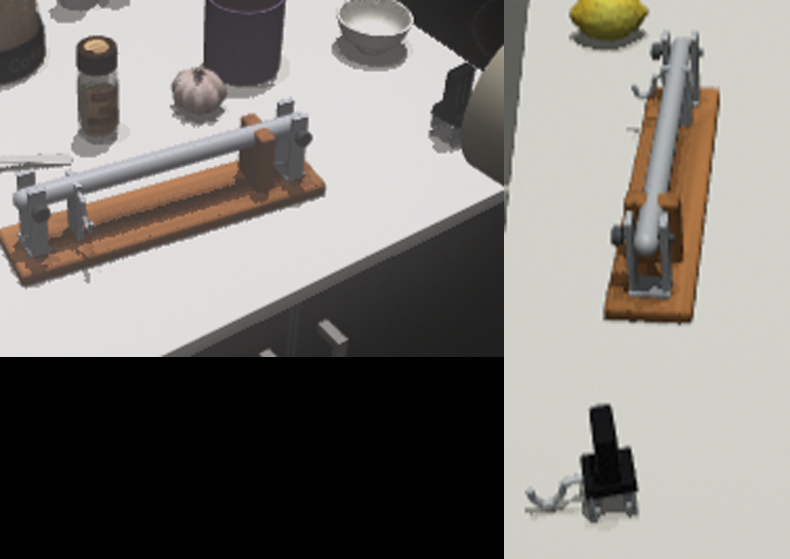

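```bash
python3 - <<'E'
from h import *
for c in ['side','scene']:
    i,p,d=cap(c); W=world(i,d,np.ones(d.shape,bool)); v,u=np.nonzero(d>0); rgb=p[v,u].astype(int)
    hsv=cv2.cvtColor(p,cv2.COLOR_RGB2HSV)[v,u].astype(int)
    box=lambda m,lo,hi: m&np.all((W>lo)&(W<hi),1)
    al=np.ones(len(W),bool)
    orange=(hsv[:,0]<18)&(hsv[:,1]>90)
    foot=box(orange,[400,50,9],[600,420,18])
    r=cv2.minAreaRect(W[foot][:,:2].astype(np.float32)); print(c,'foot',foot.sum(),r,np.median(W[foot],0))
    # bar pts
    bar=box(~orange,[440,160,55],[560,280,95])
    B=W[bar]; 
    if len(B)>20: k=np.polyfit(B[:,1],B[:,0],1); print('bar',len(B),k,np.polyval(k,230),np.percentile(B[:,2],[5,50,95,99]))
    bl=box(orange,[440,90,30],[560,180,95]); Q=W[bl]; print('block',len(Q),np.percentile(Q,[2,50,98],axis=0).round(1).tolist(), cv2.minAreaRect(Q[Q[:,2]>60][:,:2].astype(np.float32)))
    t=box(al,[380,-160,45],[500,-40,92]); Q=W[t]
    print('tab',len(Q),np.percentile(Q,[2,50,98],axis=0).round(1).tolist(),cv2.minAreaRect(Q[:,:2].astype(np.float32)) if len(Q)>5 else '')
    Q=W[box(al,[380,-160,78],[500,-40,92])]; print('top',len(Q),Q.mean(0))
    Q=W[box(al,[380,-160,20],[500,-40,45])]; print('low',len(Q),cv2.minAreaRect(Q[:,:2].astype(np.float32)))
E
```

```text
side foot 1439 ((503.5180969238281, 220.87265014648438), (306.86712646484375, 69.79195404052734), 81.44744873046875) [513.82452669 201.61575265  14.80133712]
bar 303 [1.50168432e-01 4.71561337e+02] 506.10007613547356 [72.77653267 78.21533682 80.8937403  81.6743787 ]
block 185 [[468.0, 111.1, 32.4], [502.9, 125.6, 74.5], [511.9, 136.7, 80.4]] ((489.32098388671875, 118.35370635986328), (53.510581970214844, 43.7896842956543), 89.64607238769531)
tab 258 [[444.4, -107.1, 46.4], [452.7, -103.3, 80.5], [460.1, -78.0, 85.2]] ((451.8584899902344, -91.99442291259766), (14.844487190246582, 31.474246978759766), 7.390160083770752)
top 138 [452.04664146 -93.12241296  83.01414501]
low 314 ((433.96051025390625, -93.88156127929688), (70.32332611083984, 30.721651077270508), 6.3680620193481445)
scene foot 2043 ((501.4638977050781, 225.849609375), (307.3433532714844, 71.74979400634766), 81.3416519165039) [498.00003524 239.53892577  13.33145799]
bar 620 [1.51643772e-01 4.62546053e+02] 497.42412025141954 [64.40914721 74.8517802  79.78844851 80.67879446]
block 70 [[466.7, 125.2, 74.2], [479.9, 133.4, 76.8], [508.0, 142.8, 80.4]] ((486.27374267578125, 131.95965576171875), (15.49106502532959, 45.01873016357422), 78.41437530517578)
tab 238 [[440.7, -105.8, 45.9], [445.1, -84.3, 67.8], [456.0, -73.6, 84.0]] ((449.2539367675781, -90.3260269165039), (16.466304779052734, 36.14021301269531), 7.805997848510742)
top 68 [448.8155535  -88.80701951  81.29095826]
low 146 ((451.70721435546875, -82.77690124511719), (32.89174270629883, 31.66791534423828), 33.92788314819336)
```

```bash
cat >> h.py <<'E'
from scipy.spatial.transform import Rotation as Ro
def go(target,yaw_y):
    """shift (cm, tool axes) and twist to bring TCP to target with tool y at world angle yaw_y deg"""
    s=readout.sense(); q=s['ee_rot']; R=Ro.from_quat([q[1],q[2],q[3],q[0]]).as_matrix()
    a=np.degrees(np.arctan2(R[1,1],R[0,1])); dw=(yaw_y-a+180)%360-180
    print('t',round(s['time_s'],2),'pos',s['eef_pos'].round(1),'ytool',round(a,2),'tilt',np.round(R[:2,2],4),'F',s['force'].round(1),'w',round(s['grip_width'],3))
    print('shift cm',(R.T@(np.array(target)-s['eef_pos'])/10).round(3),'twist',round(-dw,2))
E
python3 -c "
from h import *
go([451,-91.5,160],7)"
```

```text
t 1.2 pos [ 165.1 -498.4  192.6] ytool -71.68 tilt [0. 0.] F [-0.2 -0.6 -0.2] w 1.001
shift cm [ 39.937 -29.634   3.261] twist -78.68
```

Call:
{"op": "step_arm", "data": {"plan": "4 -3 0 -8 100;8 -6 0 -16 100;12 -9 0 -24 100;16 -12 0 -32 100;20 -15 0 -40 100;24 -18 0 -48 100;28 -21 0 -56 100;32 -24 1 -64 100;36 -27 2 -72 100;39.9 -29.5 3 -79 100"}}

```text
time_s: 2.2
eef_pos: [452.0, -90.9, 162.6]
ee_rot: [0.0, 0.658, 0.753, 0.0]
force: [0.3, -0.8, 1.4]
grip_width: 1.0
```

Call:
{"op": "step_arm", "data": {"plan": "0 0 0 0 100;0 0 0 0 100;0 0 0 0 100", "grip_force": 60}}

```text
time_s: 2.5
eef_pos: [450.8, -93.7, 162.9]
ee_rot: [0.0, 0.661, 0.75, -0.0]
force: [0.2, -0.3, 0.0]
grip_width: 0.999
```

```bash
python3 - <<'E'
from h import *
go([451,-91.5,44],7)
i,p,d=cap('wrist'); i['fish']=1; print(i); save('w1',p)
W=world(i,d,np.ones(d.shape,bool))
m=np.all((W>[380,-160,76])&(W<[520,-30,90]),1); print(m.sum(), W[m].mean(0),cv2.minAreaRect(W[m][:,:2].astype(np.float32)))
m=np.all((W>[380,-160,28])&(W<[520,-30,45]),1); print(m.sum(), W[m].mean(0),cv2.minAreaRect(W[m][:,:2].astype(np.float32)))
E
```

```text
t 2.5 pos [450.8 -93.7 162.9] ytool 7.22 tilt [ 0.0003 -0.0004] F [ 0.2 -0.3  0. ] w 0.999
shift cm [ 0.225  0.046 11.886] twist 0.22
{'vfov': 65.70646984690485, 'cx': 318.14126561853, 'cy': 241.11666657463329, 'rvec': array([-2.8770627 , -0.18004297, -0.02317102]), 'tvec': array([-435.55305366, -169.17293203,  310.21421482]), 'fish': 1}
792 [452.01947676 -89.88131338  81.27695309] ((452.03631591796875, -90.2661361694336), (13.999993324279785, 29.239938735961914), 7.408291339874268)
872 [448.89146724 -89.19023704  34.42631205] ((434.934326171875, -92.50967407226562), (68.41223907470703, 29.841493606567383), 7.854074478149414)
```

View pics/w1.png

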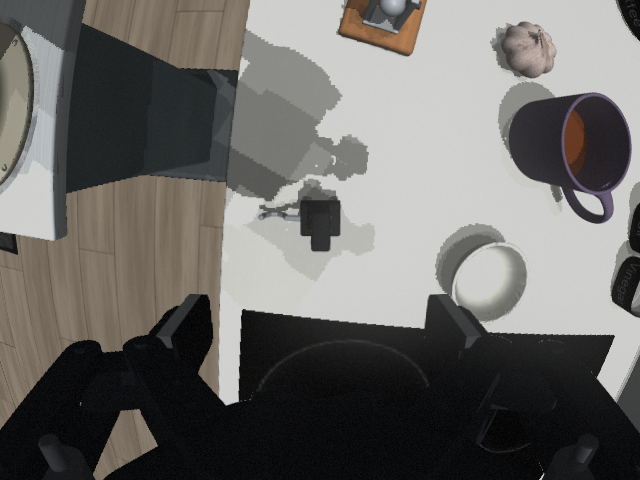

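Call:
{"op": "step_arm", "data": {"plan": "0.32 0.16 3 -0.3 100;0.32 0.16 6 -0.3 100;0.32 0.16 8.5 -0.3 100;0.32 0.16 10.5 -0.3 100;0.32 0.16 11.7 -0.3 100;0.32 0.16 11.7 -0.3 100;0.32 0.16 11.7 -0.3 60;0.32 0.16 11.7 -0.3 0;0.32 0.16 11.7 -0.3 0;0.32 0.16 11.7 -0.3 0", "grip_force": 70}}

```text
time_s: 3.55
eef_pos: [452.5, -89.7, 46.1]
ee_rot: [0.0, 0.659, 0.753, 0.0]
force: [0.4, 0.9, 0.1]
grip_width: 0.328
```

Call:
{"op": "step_arm", "data": {"plan": "0 0 0 0 0;0 0 0 0 0;0 0 0 0 0;0 0 0 0 0;0 0 0 0 0"}}

```text
time_s: 4.05
eef_pos: [452.2, -89.5, 45.6]
ee_rot: [-0.0, 0.659, 0.753, -0.0]
force: [0.4, -0.1, -0.9]
grip_width: 0.0
```

Call:
{"op": "step_arm", "data": {"plan": "0 0 -1 0 0;0 0 -3 0 0;0 0 -5 0 0;0 0 -7 0 0;0 0 -9 0 0;0 0 -9 0 0;0 0 -9 0 0"}}

```text
time_s: 4.75
eef_pos: [452.2, -89.5, 135.7]
ee_rot: [0.0, 0.659, 0.753, 0.0]
force: [0.1, 0.0, -0.5]
grip_width: -0.001
```

```bash
python3 - <<'E'
from h import *
go([502.5,224,136],-8.6)
i,p,d=cap('wrist'); i['fish']=1; save('w2',p)
W=world(i,d,np.ones(d.shape,bool)); s=readout.sense()['eef_pos']
m=np.all((W>s+[-30,-40,34])&(W<s+[30,40,48]),1); print(m.sum(), W[m].mean(0)-s,cv2.minAreaRect(W[m][:,:2].astype(np.float32)))
i,p,d=cap('side'); save('s2',p[300:450,180:380])
W=world(i,d,np.ones(d.shape,bool)); 
m=np.all((W>s+[-70,-50,-75])&(W<s+[50,40,-10]),1); print(m.sum(),np.percentile(W[m],[1,50,99],axis=0)-s,cv2.minAreaRect(W[m][:,:2].astype(np.float32)))
E
```

```text
t 4.75 pos [452.2 -89.5 135.7] ytool 7.63 tilt [ 0.0004 -0.0002] F [ 0.1  0.  -0.5] w -0.001
shift cm [30.405  9.146 -0.033] twist 16.23
246 [-0.80515195 10.08090322 45.60868216] ((450.90130615234375, -80.21871948242188), (24.998981475830078, 5.272385597229004), 6.865216255187988)
207 [[ -8.16355708 -17.59468575 -73.93171762]
 [  0.74154454 -10.66526876 -53.09682032]
 [  8.27746515  12.1046014  -49.812139  ]] ((451.7506408691406, -91.61285400390625), (14.7728910446167, 32.00383377075195), 7.9467692375183105)
```

View pics/s2.png

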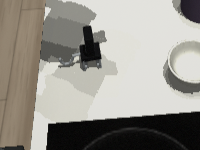

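```bash
python3 - <<'E'
from h import *
w=cv2.imread('pics/w2.png'); i,p,d=cap('side'); print(cams.camera_info('side'),readout.sense()['grip_width'])
o=cv2.imread('pics/side.png'); print(np.abs(o.astype(int)-p[...,::-1]).mean())
c=np.hstack([w,p[...,::-1]]); cv2.imwrite('pics/c2.png',cv2.resize(c,(800,300),interpolation=3))
E
```

```text
{'vfov': 57.18273713867928, 'cx': 314.5037919604692, 'cy': 235.83336652299917, 'rvec': array([ 2.24542836, -0.09801782,  0.03062359]), 'tvec': array([-533.69184204,  192.5311905 ,  817.92328944])} -0.0016210586259775778
21.665084635416665
```

View pics/c2.png

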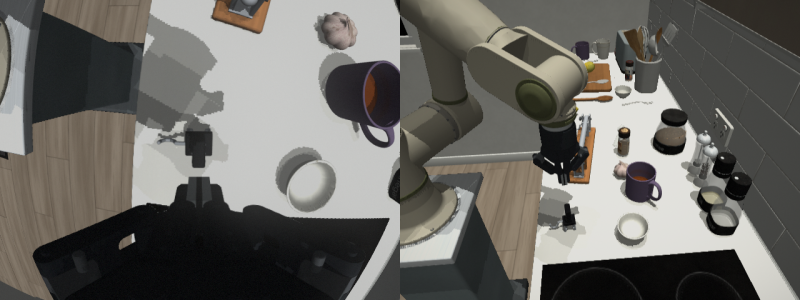

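```bash
python3 - <<'E'
from h import *
s=readout.sense()['eef_pos']; print(s, readout.sense()['joints'])
for c in ['side','wrist']:
    i,p,d=cap(c)
    if c=='wrist': i['fish']=1
    W=world(i,d,np.ones(d.shape,bool))
    R=cv2.Rodrigues(np.array(i['rvec']))[0]; q=R@s+i['tvec']; print(c,'TCP cam',q)
    f=240/np.tan(np.radians(i['vfov'])/2); r=np.hypot(q[0],q[1]); k=(np.arctan2(r,q[2])/r if c=='wrist' else 1/q[2])*f
    print('px',q[0]*k+i['cx'],q[1]*k+i['cy'])
    for z in range(90,200,10):
        m=np.all((W>[380,-200,z])&(W<[520,30,z+10]),1)
        if m.sum()>5: print(z,m.sum(),np.percentile(W[m],[2,50,98],axis=0).round(0).tolist())
    m=np.all((W>[380,-160,60])&(W<[520,-30,90]),1); print('tab',m.sum(), W[m].mean(0),cv2.minAreaRect(W[m][:,:2].astype(np.float32)))
E
```

```text
[451.75802471 -89.32708417 134.80774738] [-4.50528330e-01  2.30395744e-01  1.76646201e+00  1.06045010e-06
  1.14642516e+00 -5.83502574e-01]
side TCP cam [-77.78806724 115.90469907 689.40131255]
px 264.81735492358814 309.8664635888812
170 13 [[447.0, -100.0, 176.0], [453.0, -99.0, 178.0], [458.0, -98.0, 180.0]]
180 85 [[440.0, -101.0, 181.0], [453.0, -98.0, 186.0], [465.0, -94.0, 190.0]]
190 89 [[439.0, -101.0, 190.0], [452.0, -97.0, 195.0], [466.0, -93.0, 200.0]]
tab 209 [452.35000693 -96.73343057  78.34305019] ((451.745849609375, -92.0128402709961), (14.697509765625, 31.365415573120117), 8.211638450622559)
wrist TCP cam [-6.83738418e-02  1.67612943e+01  1.91010070e+02]
px 318.00857053495685 273.64579301143925
170 120 [[440.0, -84.0, 176.0], [450.0, -78.0, 179.0], [461.0, -77.0, 180.0]]
180 718 [[438.0, -84.0, 180.0], [450.0, -79.0, 186.0], [464.0, -77.0, 190.0]]
190 830 [[438.0, -84.0, 190.0], [451.0, -79.0, 195.0], [464.0, -77.0, 200.0]]
tab 1063 [451.91236482 -88.60588341  80.05513952] ((452.4105529785156, -90.76567840576172), (14.937542915344238, 30.650745391845703), 8.091720581054688)
```

The pictures show the fingertips about 41 mm above the reported TCP, so the first grasp closed above the tab. I'll correct the height using what I measured.

Call:
{"op": "step_arm", "data": {"plan": "-0.15 0 0 0 50;-0.15 0 0 0 100;-0.15 0 0 0 100;-0.15 0 2 0 100;-0.15 0 5 0 100;-0.15 0 8 0 100;-0.15 0 10.5 0 100;-0.15 0 12 0 100;-0.15 0 12.8 0 100;-0.15 0 12.8 0 100"}}

```text
time_s: 6.0
eef_pos: [452.1, -90.9, 7.1]
ee_rot: [-0.001, 0.659, 0.753, -0.0]
force: [-0.2, -0.0, 1.0]
grip_width: 1.0
```

Call:
{"op": "step_arm", "data": {"plan": "0 0 0 0 50;0 0 0 0 0;0 0 0 0 0;0 0 0 0 0;0 0 0 0 0;0 0 0 0 0;0 0 0 0 0;0 0 0 0 0"}}

```text
time_s: 6.8
eef_pos: [452.7, -91.1, 7.8]
ee_rot: [0.0, 0.659, 0.753, 0.0]
force: [0.1, 0.0, 5.2]
grip_width: 0.156
```

```bash
python3 - <<'E'
from h import *
s=readout.sense(); print(s['eef_pos'],s['force'],s['grip_width'])
i,p,d=cap('side'); 
a=cv2.resize(p[270:390,200:330],None,fx=4,fy=4,interpolation=2); save('s3',a)
E
```

```text
[452.70412862 -91.11767559   7.82060483] [0.0529861  0.01809251 5.17115072] 0.15647347958091856
```

View pics/s3.png

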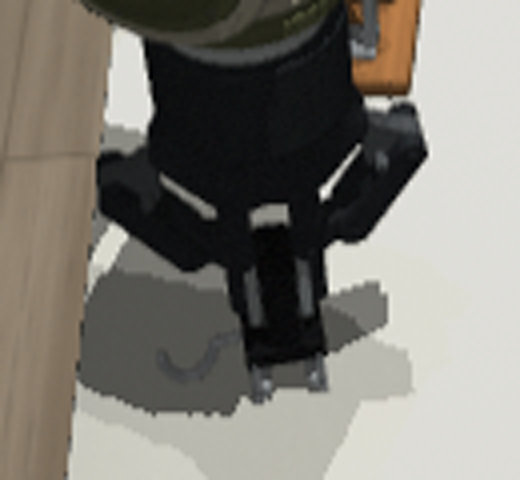

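Call:
{"op": "step_arm", "data": {"plan": "0 0 -1 0 0;0 0 -3 0 0;0 0 -6 0 0;0 0 -9 0 0;0 0 -12 0 0;0 0 -14.5 0 0;0 0 -14.5 0 0"}}

```text
time_s: 7.55
eef_pos: [453.6, -91.6, 155.7]
ee_rot: [0.003, 0.658, 0.753, 0.001]
force: [0.7, -0.3, -1.4]
grip_width: 0.154
```

```bash
python3 - <<'E'
from h import *
go([502.5,224,150],-8.6)
E
```

```text
t 7.55 pos [453.6 -91.6 155.7] ytool 7.63 tilt [ 0.005  -0.0025] F [ 0.7 -0.3 -1.4] w 0.154
shift cm [30.631  9.035  0.516] twist 16.23
```

Call:
{"op": "step_arm", "data": {"plan": "2 0.6 0 1.5 0;5 1.5 0 3 0;9 2.7 0 5 0;13 3.9 0 7 0;17 5.1 0 9 0;21 6.3 0 11 0;25 7.4 0 13 0;28 8.3 0.2 15 0;30 8.9 0.4 16 0;30.6 9 0.5 16.2 0"}}

```text
time_s: 8.55
eef_pos: [500.2, 225.7, 146.1]
ee_rot: [-0.001, 0.757, 0.653, -0.001]
force: [0.0, -0.4, -1.0]
grip_width: 0.152
```

Call:
{"op": "step_arm", "data": {"plan": "0 0 0 0 0;0 0 0 0 0;0 0 0 0 0"}}

```text
time_s: 8.85
eef_pos: [501.0, 223.2, 147.6]
ee_rot: [0.0, 0.758, 0.652, -0.0]
force: [-0.2, -0.6, 0.0]
grip_width: 0.158
```

```bash
python3 - <<'E'
from h import *
go([502.5,224,150],-8.6)
th=np.radians(-8.6); ex=np.array([np.cos(th),np.sin(th)]); ey=np.array([-np.sin(th),np.cos(th)])
for c in ['wrist','side','scene']:
    i,p,d=cap(c); save(c+'4',p)
    if c=='wrist': i['fish']=1
    W=world(i,d,np.ones(d.shape,bool)); s=readout.sense()['eef_pos']
    rel=W[:,:2]-[502.5,224]; a=rel@ex; b=rel@ey; z=W[:,2]
    for lo,hi in [(-70,-35),(-35,0),(0,35),(35,70)]:
        m=(abs(a)<20)&(b>lo)&(b<hi)&(z>55)&(z<95); 
        if m.sum()>20:
            zz=z[m]; t=m&(z>np.percentile(zz,98)-5)
            print(c,'bar',lo,m.sum(),'a range',np.percentile(a[m],[2,50,98]).round(1),'a of top',a[t].mean().round(2),'ztop',np.percentile(zz,[95,98]).round(1))
    m=(abs(a)<35)&(b>-125)&(b<-60)&(z>72)&(z<84)
    if m.sum(): print(c,'block top',m.sum(),np.percentile(a[m],[2,50,98]).round(1),np.percentile(b[m],[2,50,98]).round(1))
    m=(abs(a)<60)&(abs(b)<40)&(z>s[2]-10)&(z<s[2]+26)
    if m.sum()>5: print(c,'clip',m.sum(),np.percentile(a[m],[2,98]).round(1),np.percentile(b[m],[2,98]).round(1),np.percentile(z[m],[2,98]).round(1))
    foot=(z>8)&(z<20)&(abs(a)<50)&(abs(b)<190)&(cv2.cvtColor(p,cv2.COLOR_RGB2HSV)[d>0][:,1]>90)
    if foot.sum()>50: print(c,'foot',cv2.minAreaRect(W[foot][:,:2].astype(np.float32)))
p=np.hstack([cv2.imread('pics/wrist4.png'),cv2.imread('pics/side4.png')]); 
a=cv2.imread('pics/side4.png')[150:330,220:350]; a=cv2.resize(a,None,fx=3.3,fy=3.3); w=cv2.resize(cv2.imread('pics/wrist4.png')[:, 120:520],(360,432))
o=np.zeros((594,789,3),np.uint8); o[:432,:360]=w; o[:,360:]=a; cv2.imwrite('pics/c4.png',o)
E
```

```text
t 8.85 pos [501.  223.2 147.6] ytool -8.64 tilt [-0.0002 -0.0002] F [-0.2 -0.6  0. ] w 0.158
shift cm [ 0.101  0.132 -0.239] twist -0.04
wrist bar -35 459 a range [-8.   0.5  9.8] a of top 1.12 ztop [78.4 78.7]
wrist bar 0 1364 a range [-8.   1.2 10.3] a of top 1.13 ztop [78.4 78.8]
wrist bar 35 1471 a range [-8.3  1.2 10.9] a of top 1.12 ztop [78.4 78.7]
wrist block top 178 [-21.8   1.9  17.8] [-124.9 -121.9 -120.6]
wrist clip 1832 [-53.4  14.7] [-2.2 14.4] [141.9 173.6]
wrist foot ((509.9200744628906, 266.23577880859375), (224.50682067871094, 69.00735473632812), 81.56578063964844)
side bar -70 98 a range [-7.7  2.8 11.2] a of top 2.0 ztop [80.6 81. ]
side bar -35 88 a range [-7.6  2.9 11.1] a of top 1.52 ztop [80.7 81.2]
side bar 0 84 a range [-7.4  3.3 10.8] a of top 1.77 ztop [81.3 81.5]
side bar 35 77 a range [-7.6  2.5 11.1] a of top 1.54 ztop [80.9 81.1]
side block top 270 [-18.2   2.8  21.5] [-123.9  -96.4  -61.5]
side clip 199 [-52.7  15.4] [-17.2  10.2] [142.6 173.3]
side foot ((503.6842346191406, 220.6488037109375), (307.480712890625, 69.26695251464844), 81.47868347167969)
scene bar -70 173 a range [-11.8  -6.8   5.2] a of top -2.57 ztop [79.6 80.1]
scene bar -35 176 a range [-12.6  -6.6   4.1] a of top -3.06 ztop [79.4 80.2]
scene bar 0 182 a range [-12.3  -6.8   4. ] a of top -3.46 ztop [79.5 79.9]
scene bar 35 189 a range [-11.6  -7.    4.4] a of top -2.76 ztop [79.1 80.4]
scene block top 309 [-23.4  -4.5  17.7] [-124.4  -93.3  -62.1]
scene clip 341 [-56.2  11.5] [-14.5  15.1] [141.1 173.4]
scene foot ((502.0573425292969, 225.51376342773438), (307.76300048828125, 73.31939697265625), 81.38851165771484)
```

View pics/c4.png

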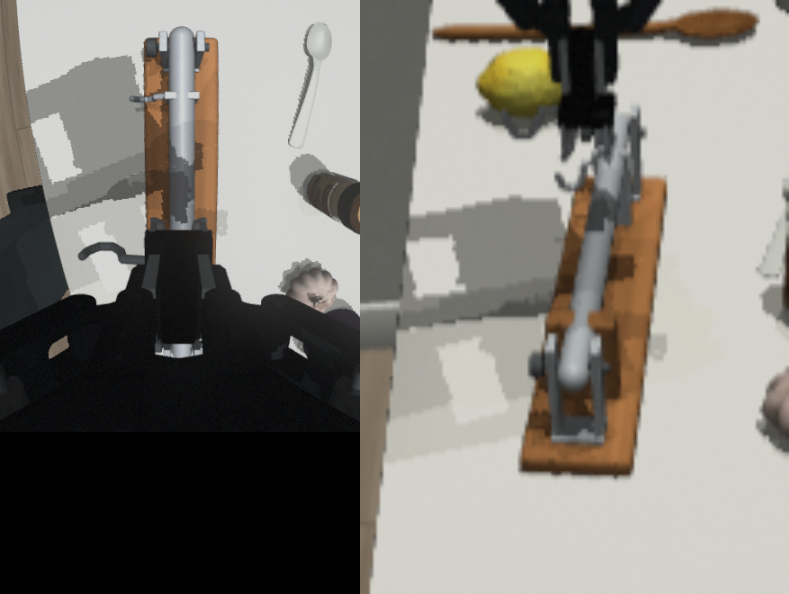

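```bash
python3 - <<'E'
from h import *
th=np.radians(-8.6); ex=np.array([np.cos(th),np.sin(th)]); ey=np.array([-np.sin(th),np.cos(th)])
s=readout.sense()['eef_pos']; print('tcp a',(s[:2]-[502.5,224])@ex,(s[:2]-[502.5,224])@ey)
for c in ['wrist','side','scene']:
    i,p,d=cap(c)
    if c=='wrist': i['fish']=1
    W=world(i,d,np.ones(d.shape,bool)); rel=W[:,:2]-[502.5,224]; a=rel@ex; b=rel@ey; z=W[:,2]
    for lo in range(-10,48,6):
        m=(abs(a)<30)&(abs(b)<40)&(z>s[2]+lo)&(z<s[2]+lo+6)
        if m.sum()>8: q=np.percentile(a[m],[2,98]); print(c,lo,m.sum(),q.round(1),q.mean().round(1),np.percentile(b[m],[2,98]).round(1))
    m=(abs(a)<30)&(abs(b)<40)&(z>s[2]+18)&(z<s[2]+34)&(np.abs(a)>0)
    print(c,cv2.minAreaRect(np.c_[a[m],b[m]].astype(np.float32)))
    m=(a<-25)&(a>-70)&(abs(b)<40)&(z>s[2]-20)&(z<s[2]+30)
    if m.sum()>5: print('wire b at',np.polyfit(a[m],b[m],1))
E
```

```text
tcp a -1.2542246720257262 -0.6114910372927752
wrist -10 60 [-17.8  14.7] -1.5 [11.3 14.6]
wrist -4 94 [-15.5  12.5] -1.5 [10.7 14.7]
wrist 2 178 [-15.7  12.7] -1.5 [10.3 14.8]
wrist 8 53 [-16.3  13.3] -1.5 [12.5 15. ]
wrist 14 170 [-29.6  14.9] -7.4 [ 1.6 14.7]
wrist 20 702 [-29.2  15.4] -6.9 [-1.9 14.8]
wrist 26 975 [-17.5  14.8] -1.3 [ 2.1 14.5]
wrist 32 147 [-8.3  5.3] -1.5 [12.6 14.8]
wrist 38 258 [-17.   11.3] -2.8 [ 6.5 14.9]
wrist 44 523 [-19.8  17.2] -1.3 [ 6.3 14.8]
wrist ((-7.2496337890625, 6.9450578689575195), (46.167259216308594, 17.163516998291016), 3.1073970794677734)
wire b at [0.00429976 0.8326592 ]
side -10 10 [-17.5  14.7] -1.4 [-15.   10.8]
side -4 18 [-14.1  13.7] -0.2 [-17.8   9.9]
side 2 38 [-15.5  13.6] -1.0 [-15.9   7.7]
side 8 11 [-15.2  13.6] -0.8 [-16.5 -10. ]
side 14 19 [-24.5  14.3] -5.1 [-16.2   9. ]
side 20 60 [-28.7  15.8] -6.5 [-17.   -0.5]
side 26 83 [-17.   14.9] -1.0 [-16.4  10.6]
side 32 18 [-7.5  5.5] -1.0 [-17.2  -3.4]
side 38 31 [-14.2  11.7] -1.2 [-16.9  -2.6]
side 44 38 [-16.6  14.9] -0.9 [-17.1  -5.3]
side ((-5.966373443603516, -2.601593017578125), (45.429256439208984, 30.356246948242188), 4.15920352935791)
wire b at [-0.02169811 -2.72609361]
scene -10 38 [-20.3  11.5] -4.4 [-14.   14.7]
scene -4 35 [-19.5   9.4] -5.0 [-15.1  15.6]
scene 2 50 [-19.8  12.8] -3.5 [-14.8  14.8]
scene 8 42 [-20.8  10.8] -5.0 [-13.5  15.2]
scene 14 43 [-23.1  12.6] -5.3 [-14.3  15.5]
scene 20 70 [-28.5  11.5] -8.5 [-13.2  15.8]
scene 26 107 [-21.6   9.5] -6.0 [-13.   15.1]
scene 32 26 [-14.6  -0.2] -7.4 [-10.7  16. ]
scene 38 26 [-19.4  -2.8] -11.1 [-10.9  15. ]
scene 44 39 [-21.7  -0.9] -11.3 [-4.6 15.5]
scene ((-10.784062385559082, 6.141384124755859), (43.85142135620117, 28.822053909301758), 46.96369552612305)
wire b at [-0.02714328 -0.61240453]
```

Call:
{"op": "step_arm", "data": {"plan": "0 0.27 1 0 0;0 0.27 2.5 0 0;0 0.27 4 0 0;0 0.27 5 0 0;0 0.27 5.6 0 0;0 0.27 5.8 0 0;0 0.27 5.8 0 0;0 0.27 5.8 0 0"}}

```text
time_s: 9.95
eef_pos: [504.1, 223.9, 90.1]
ee_rot: [0.0, 0.758, 0.652, 0.0]
force: [0.4, 0.3, -0.4]
grip_width: 0.156
```

```bash
python3 - <<'E'
from h import *
go([502.5,224,62],-8.6)
th=np.radians(-8.6); ex=np.array([np.cos(th),np.sin(th)]); ey=np.array([-np.sin(th),np.cos(th)])
s=readout.sense()['eef_pos']; print('tcp a',(s[:2]-[502.5,224])@ex,(s[:2]-[502.5,224])@ey)
for c in ['wrist','side']:
    i,p,d=cap(c)
    if c=='wrist': i['fish']=1
    W=world(i,d,np.ones(d.shape,bool)); rel=W[:,:2]-[502.5,224]; a=rel@ex; b=rel@ey; z=W[:,2]
    for lo in [-10,-4,2,8,26,32]:
        m=(abs(a)<30)&(abs(b)<20)&(z>s[2]+lo)&(z<s[2]+lo+6)
        if m.sum()>8: q=np.percentile(a[m],[2,98]); print(c,lo,m.sum(),q.round(1),q.mean().round(1))
    m=(abs(a)<20)&(b>(25 if c=='wrist' else -70))&(b<(60 if c=='wrist' else -25))&(z>55)&(z<95); q=np.percentile(a[m],[2,98]); print(c,'bar',m.sum(),q.round(1),q.mean(),np.percentile(z[m],98))
E
```

```text
t 9.95 pos [504.1 223.9  90.1] ytool -8.58 tilt [0.001  0.0002] F [ 0.4  0.3 -0.4] w 0.156
shift cm [-0.01  -0.16   2.812] twist 0.02
tcp a 1.567901807158923 0.09588585508698888
wrist -10 60 [-14.9  17.1] 1.1
wrist -4 98 [-12.5  15.5] 1.5
wrist 2 173 [-13.  15.] 1.0
wrist 8 69 [-29.7  16.2] -6.8
wrist 26 977 [-14.8  17.6] 1.4
wrist 32 144 [-5.4  8. ] 1.3
wrist bar 2391 [-8.3 10.5] 1.1051677457607436 78.86468300521993
side -10 21 [-8.7 17.5] 4.4
side -4 20 [-13.7  17.3] 1.8
side 2 30 [-12.6  16.4] 1.9
side 8 11 [-29.   15.9] -6.6
side 26 84 [-14.8  18.3] 1.7
side 32 18 [-4.7  8.2] 1.7
side bar 124 [-7.6 11.2] 1.7818039617861823 81.62431069109164
```

Call:
{"op": "step_arm", "data": {"plan": "0 0 0.2 0 0;0 0 0.4 0 0;0 0 0.6 0 0;0 0 0.8 0 0;0 0 0.8 0 0;0 0 0.8 0 0", "grip_force": 90}}

```text
time_s: 10.65
eef_pos: [503.7, 223.8, 81.6]
ee_rot: [-0.0, 0.758, 0.652, -0.0]
force: [0.1, -0.6, -2.0]
grip_width: 0.149
```

Call:
{"op": "step_arm", "data": {"plan": "0 0 0.1 0 0;0 0 0.2 0 0;0 0 0.3 0 0;0 0 0.4 0 0;0 0 0.4 0 0"}}

```text
time_s: 11.15
eef_pos: [503.6, 223.8, 77.4]
ee_rot: [-0.0, 0.758, 0.652, -0.0]
force: [0.3, -0.8, -0.6]
grip_width: 0.153
```

Call:
{"op": "step_arm", "data": {"plan": "0 0 0.1 0 0;0 0 0.2 0 0;0 0 0.2 0 0"}}

```text
time_s: 11.45
eef_pos: [503.7, 223.8, 75.5]
ee_rot: [-0.0, 0.758, 0.652, -0.0]
force: [-0.5, 0.7, -0.8]
grip_width: 0.149
```

Call:
{"op": "step_arm", "data": {"plan": "0 0 0.1 0 0;0 0 0.2 0 0;0 0 0.2 0 0"}}

```text
time_s: 11.75
eef_pos: [504.2, 223.9, 74.5]
ee_rot: [0.0, 0.758, 0.652, 0.001]
force: [-0.5, -0.3, 5.0]
grip_width: 0.153
```

Call:
{"op": "step_arm", "data": {"plan": "0 0 0.1 0 0;0 0 0.2 0 0;0 0 0.2 0 0"}}

```text
time_s: 12.05
eef_pos: [504.4, 224.1, 73.2]
ee_rot: [0.0, 0.758, 0.652, 0.001]
force: [-2.5, -0.1, 11.6]
grip_width: 0.147
```

Call:
{"op": "step_arm", "data": {"plan": "0 0 0.1 0 0;0 0 0.2 0 0;0 0 0.2 0 0"}}

```text
time_s: 12.35
eef_pos: [504.5, 224.2, 71.2]
ee_rot: [0.0, 0.758, 0.652, 0.001]
force: [-2.5, -0.1, 11.8]
grip_width: 0.149
```

Call:
{"op": "step_arm", "data": {"plan": "0 0 0.1 0 0;0 0 0.1 0 0"}}

```text
time_s: 12.55
eef_pos: [504.4, 224.2, 70.0]
ee_rot: [0.0, 0.758, 0.652, 0.001]
force: [-1.8, 0.4, 9.3]
grip_width: 0.147
```

Call:
{"op": "step_arm", "data": {"plan": "0 0 0.1 0 0;0 0 0.1 0 0"}}

```text
time_s: 12.75
eef_pos: [504.3, 224.2, 68.7]
ee_rot: [0.0, 0.758, 0.652, 0.001]
force: [-1.8, 1.2, 7.7]
grip_width: 0.15
```

Call:
{"op": "step_arm", "data": {"plan": "0 0 0.1 0 0;0 0 0.2 0 0;0 0 0.2 0 0"}}

```text
time_s: 13.05
eef_pos: [504.0, 224.0, 65.7]
ee_rot: [0.0, 0.758, 0.652, 0.0]
force: [1.1, 1.3, -1.3]
grip_width: 0.149
```

Call:
{"op": "step_arm", "data": {"plan": "0 0 0.1 0 0;0 0 0.2 0 0;0 0 0.2 0 0"}}

```text
time_s: 13.35
eef_pos: [503.5, 223.7, 62.8]
ee_rot: [-0.0, 0.758, 0.652, -0.0]
force: [2.5, 1.1, -6.3]
grip_width: 0.149
```

Call:
{"op": "step_arm", "data": {"plan": "0 0 0.1 0 0;0 0 0.1 0 0"}}

```text
time_s: 13.55
eef_pos: [503.5, 223.6, 62.0]
ee_rot: [-0.0, 0.758, 0.652, -0.0]
force: [3.5, -0.6, -9.2]
grip_width: 0.154
```

Call:
{"op": "step_arm", "data": {"plan": "0 0 0.1 0 0;0 0 0.1 0 0"}}

```text
time_s: 13.75
eef_pos: [503.6, 223.6, 61.3]
ee_rot: [-0.0, 0.758, 0.652, -0.0]
force: [3.1, -0.2, -8.5]
grip_width: 0.154
```

Call:
{"op": "step_arm", "data": {"plan": "0 0 0.05 0 0;0 0 0.1 0 0;0 0 0.1 0 0"}}

```text
time_s: 14.05
eef_pos: [503.8, 223.7, 61.2]
ee_rot: [0.0, 0.758, 0.652, 0.0]
force: [-1.3, -2.2, 3.3]
grip_width: 0.149
```

Call:
{"op": "step_arm", "data": {"plan": "0 0 0.05 0 0;0 0 0.05 0 0"}}

```text
time_s: 14.25
eef_pos: [503.9, 223.8, 61.1]
ee_rot: [0.0, 0.758, 0.652, 0.0]
force: [-1.9, -2.6, 6.9]
grip_width: 0.152
```

Call:
{"op": "step_arm", "data": {"plan": "0 0 -0.04 0 0;0 0 -0.04 0 0;0 0 -0.04 0 0"}}

```text
time_s: 14.55
eef_pos: [503.9, 223.8, 61.1]
ee_rot: [0.0, 0.758, 0.652, 0.0]
force: [-2.6, -3.8, 6.1]
grip_width: 0.15
```

```bash
python3 - <<'E'
from h import *
go([503.8,223.8,61],-8.6)
th=np.radians(-8.6); ex=np.array([np.cos(th),np.sin(th)]); ey=np.array([-np.sin(th),np.cos(th)])
for c in ['side','scene']:
    i,p,d=cap(c)
    W=world(i,d,np.ones(d.shape,bool)); rel=W[:,:2]-[502.5,224]; a=rel@ex; b=rel@ey; z=W[:,2]
    h=cv2.cvtColor(p,cv2.COLOR_RGB2HSV)[d>0].astype(int); o=(h[:,0]<18)&(h[:,1]>90)
    m=o&(abs(a)<30)&(b<-50)&(b>-150)&(z>40)&(z<85); print(c,'block',m.sum(),np.percentile(a[m],[2,98]).round(1),np.percentile(b[m],[2,25,75,98]).round(1))
    m=m&(z>74); print('top',m.sum(),np.percentile(b[m],[3,97]).round(1))
    m=(abs(a)<25)&(abs(b)<25)&(z>72)&(z<100); print('clip b',np.percentile(b[m],[2,98]).round(1),'z',np.percentile(z[m],[1,99]).round(1))
    if c=='side': save('s5',cv2.resize(p[160:330,220:350],None,fx=3.5,fy=3.5,interpolation=2))
E
```

```text
t 14.55 pos [503.9 223.8  61.1] ytool -8.57 tilt [ 0.0006 -0.0001] F [-2.6 -3.8  6.1] w 0.15
shift cm [ 0.002 -0.008  0.014] twist 0.03
side block 167 [-19.6  23.3] [-103.2 -101.   -95.   -88. ]
top 96 [-102.2  -87.9]
clip b [-23.5   8.5] z [73.  98.2]
scene block 70 [-21.8  19.6] [-98.1 -95.8 -89.1 -85.6]
top 69 [-97.8 -85.9]
clip b [-22.8  23.6] z [72.4 99. ]
```

View pics/s5.png

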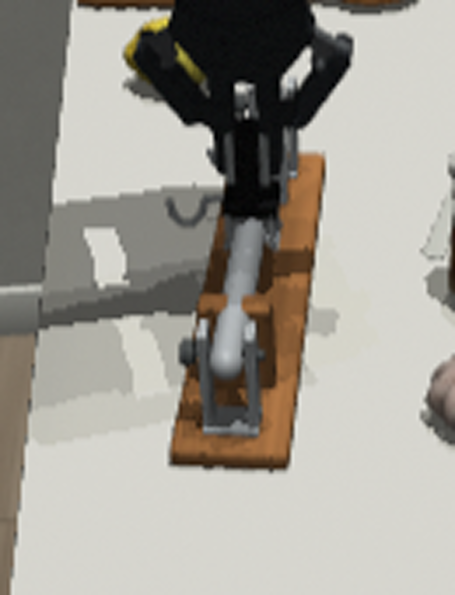

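Call:
{"op": "step_arm", "data": {"plan": "0 0 -0.05 0 0;-0.5 0 -0.05 0 0;-1.2 0 -0.05 0 0;-2 0 -0.05 0 0;-2.8 0 -0.05 0 0;-3.6 0 -0.05 0 0;-4.4 0 -0.05 0 0;-5 0 -0.05 0 0;-5.5 0 -0.05 0 0;-5.5 0 -0.05 0 0"}}

```text
time_s: 15.65
eef_pos: [495.6, 168.5, 61.2]
ee_rot: [0.0, 0.758, 0.652, -0.0]
force: [0.7, -1.8, 3.7]
grip_width: 0.152
```

Call:
{"op": "step_arm", "data": {"plan": "-0.1 0 0 0 0;-0.2 0 0 0 0;-0.3 0 0 0 0;-0.4 0 0 0 0;-0.5 0 0 0 0;-0.6 0 0 0 0;-0.7 0 0 0 0;-0.7 0 0 0 0"}}

```text
time_s: 16.45
eef_pos: [494.7, 162.9, 61.2]
ee_rot: [0.0, 0.758, 0.652, 0.001]
force: [1.5, 3.6, 3.7]
grip_width: 0.153
```

Call:
{"op": "step_arm", "data": {"plan": "-0.1 0 0 0 0;-0.2 0 0 0 0;-0.3 0 0 0 0;-0.4 0 0 0 0;-0.4 0 0 0 0"}}

```text
time_s: 16.95
eef_pos: [494.1, 158.8, 61.2]
ee_rot: [0.0, 0.758, 0.652, 0.0]
force: [3.4, 3.6, 2.8]
grip_width: 0.148
```

```bash
python3 - <<'E'
from h import *
go([494.1,159,61],-8.6)
th=np.radians(-8.6); ex=np.array([np.cos(th),np.sin(th)]); ey=np.array([-np.sin(th),np.cos(th)])
i,p,d=cap('side')
W=world(i,d,np.ones(d.shape,bool)); rel=W[:,:2]-[502.5,224]; a=rel@ex; b=rel@ey; z=W[:,2]
m=(abs(a)<25)&(b<-40)&(b>-86)&(z>82)&(z<98); print('clip b',np.percentile(b[m],[2,98]).round(1))
h=cv2.cvtColor(p,cv2.COLOR_RGB2HSV)[d>0].astype(int); o=(h[:,0]<18)&(h[:,1]>90)
m=o&(abs(a)<30)&(b<-50)&(b>-150)&(z>74)&(z<85); print('top',m.sum(),np.percentile(b[m],[3,97]).round(1))
E
```

```text
t 16.95 pos [494.1 158.8  61.2] ytool -8.57 tilt [0.0007 0.0004] F [3.4 3.6 2.8] w 0.148
shift cm [ 0.015 -0.004  0.018] twist 0.03
clip b [-81.7 -53.3]
top 100 [-101.9  -80.9]
```

Call:
{"op": "step_arm", "data": {"plan": "-0.05 0 0 0 0;-0.1 0 0 0 0;-0.15 0 0 0 0;-0.2 0 0 0 0;-0.2 0 0 0 0"}}

```text
time_s: 17.5
eef_pos: [493.8, 156.8, 61.2]
ee_rot: [0.0, 0.758, 0.652, 0.0]
force: [2.5, 4.5, 4.0]
grip_width: 0.154
```

Call:
{"op": "step_arm", "data": {"plan": "-0.05 0 0 0 0;-0.1 0 0 0 0;-0.1 0 0 0 0"}}

```text
time_s: 17.8
eef_pos: [493.7, 155.8, 61.2]
ee_rot: [0.0, 0.758, 0.652, 0.0]
force: [2.6, 4.5, 4.8]
grip_width: 0.153
```

Call:
{"op": "step_arm", "data": {"plan": "-0.05 0 0 0 0;-0.1 0 0 0 0;-0.1 0 0 0 0"}}

```text
time_s: 18.1
eef_pos: [493.5, 154.9, 61.2]
ee_rot: [0.0, 0.758, 0.652, 0.0]
force: [1.9, 5.2, 4.8]
grip_width: 0.149
```

Call:
{"op": "step_arm", "data": {"plan": "-0.05 0 0 0 0;-0.1 0 0 0 0;-0.1 0 0 0 0"}}

```text
time_s: 18.4
eef_pos: [493.4, 153.9, 61.2]
ee_rot: [0.0, 0.758, 0.652, 0.0]
force: [2.3, 4.0, 4.4]
grip_width: 0.151
```

Call:
{"op": "step_arm", "data": {"plan": "-0.05 0 0 0 0;-0.1 0 0 0 0;-0.1 0 0 0 0"}}

```text
time_s: 18.7
eef_pos: [493.4, 153.7, 61.2]
ee_rot: [-0.0, 0.758, 0.652, 0.001]
force: [3.2, 10.5, 3.1]
grip_width: 0.15
```

Call:
{"op": "step_arm", "data": {"plan": "-0.05 0 0 0 0;-0.05 0 0 0 0"}}

```text
time_s: 18.9
eef_pos: [493.3, 153.7, 61.2]
ee_rot: [-0.001, 0.758, 0.652, 0.001]
force: [2.0, 12.6, 3.1]
grip_width: 0.152
```

Call:
{"op": "step_arm", "data": {"plan": "-0.05 0 0 0 0;-0.05 0 0 0 0"}}

```text
time_s: 19.1
eef_pos: [493.3, 153.6, 61.3]
ee_rot: [-0.001, 0.758, 0.652, 0.002]
force: [3.3, 14.5, 3.3]
grip_width: 0.155
```

Call:
{"op": "step_arm", "data": {"plan": "0.1 0 0 0 0;0.12 0 0 0 0;0.12 0 0 0 0"}}

```text
time_s: 19.4
eef_pos: [493.3, 153.8, 61.2]
ee_rot: [-0.0, 0.758, 0.652, 0.001]
force: [3.1, 8.3, 3.9]
grip_width: 0.15
```

Call:
{"op": "step_arm", "data": {"plan": "0 0 0 0 30;0 0 0 0 100;0 0 0 0 100;0 0 0 0 100;0 0 0 0 100;0 0 0 0 100;0 0 0 0 100;0 0 0 0 100"}}

```text
time_s: 20.2
eef_pos: [493.0, 152.8, 61.0]
ee_rot: [-0.0, 0.758, 0.652, -0.0]
force: [-0.3, 0.3, 0.2]
grip_width: 1.0
```

Call:
{"op": "step_arm", "data": {"plan": "0 0 -0.5 0 100;0 0 -1.5 0 100;0 0 -3.5 0 100;0 0 -6 0 100;0 0 -9 0 100;0 0 -12 0 100;0 0 -12 0 100;0 0 -12 0 100"}}

```text
time_s: 21.0
eef_pos: [493.1, 152.8, 181.7]
ee_rot: [0.0, 0.758, 0.652, 0.001]
force: [0.1, 0.0, -0.4]
grip_width: 0.996
```

```bash
python3 - <<'E'
from h import *
go([494,154,160],-8.6)
th=np.radians(-8.6); ex=np.array([np.cos(th),np.sin(th)]); ey=np.array([-np.sin(th),np.cos(th)])
for c in ['side','wrist']:
    i,p,d=cap(c)
    if c=='wrist': i['fish']=1
    W=world(i,d,np.ones(d.shape,bool)); rel=W[:,:2]-[502.5,224]; a=rel@ex; b=rel@ey; z=W[:,2]
    h=cv2.cvtColor(p,cv2.COLOR_RGB2HSV)[d>0].astype(int); o=(h[:,0]<18)&(h[:,1]>90)
    m=(abs(a)<25)&(b<-40)&(b>-110)&(z>84)&(z<98)&(h[:,2]<90); print(c,'crown b',m.sum(),np.percentile(b[m],[2,98]).round(1),'a',np.percentile(a[m],[2,98]).round(1),'z',np.percentile(z[m],[50,98]).round(1),cv2.minAreaRect(np.c_[a[m],b[m]].astype(np.float32)))
    m=(abs(a)<15)&(b<-40)&(b>-110)&(z>95)&(z<145); print('tab z',np.percentile(z[m],[5,50,98]).round(1),'a',np.percentile(a[m],[2,98]).round(1),'b',np.percentile(b[m],[2,98]).round(1))
    m=o&(abs(a)<30)&(b<-70)&(b>-150)&(z>74)&(z<85); print('block top',m.sum(),np.percentile(b[m],[3,97]).round(1) if m.sum() else '')
    save(c+'6',p)
v=cv2.resize(cv2.imread('pics/side6.png')[180:330,230:340],(420,573),interpolation=2); w=cv2.resize(cv2.imread('pics/wrist6.png')[:,120:520],(370,444))
q=np.zeros((573,790,3),np.uint8); q[:,:420]=v; q[:444,420:]=w; cv2.imwrite('pics/c6.png',q)
E
```

```text
t 21.0 pos [493.1 152.8 181.7] ytool -8.58 tilt [0.0013 0.0001] F [ 0.1  0.  -0.4] w 0.996
shift cm [0.13  0.069 2.167] twist 0.02
side crown b 145 [-86.7 -56.6] a [-17.4  18. ] z [89.8 97.2] ((-3.2306137084960938, -71.17981719970703), (33.21106719970703, 42.99599838256836), 89.82608032226562)
tab z [ 98.3 125.9 138.1] a [-5.5  8.4] b [-87.2 -57.5]
block top 96 [-102.1  -85.9]
wrist crown b 952 [-83.4 -55.2] a [-16.2  17.9] z [88.1 93.2] ((-3.2367191314697266, -69.52450561523438), (42.89149856567383, 29.20537567138672), 0.13622727990150452)
tab z [108.3 134.4 135.9] a [-5.7  7.9] b [-84. -55.]
block top 499 [-99.7 -86.6]
```

View pics/c6.png

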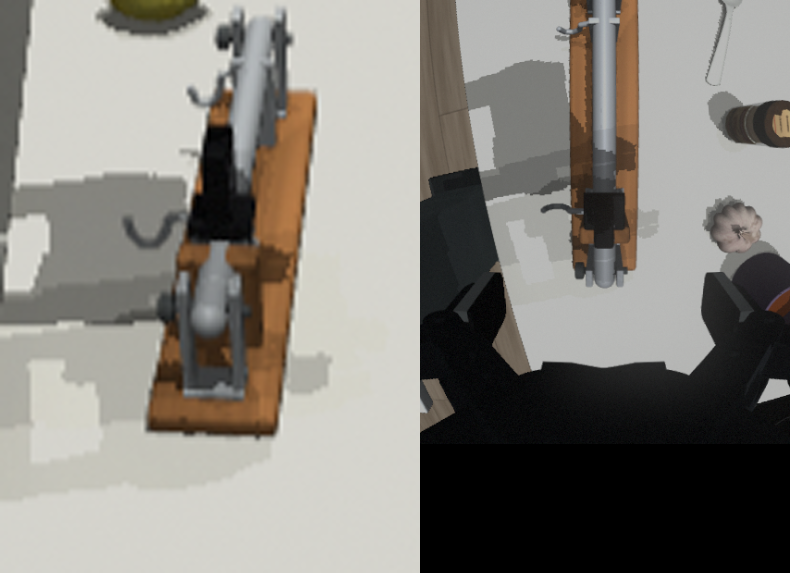

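```bash
python3 -c "
from h import *
workorder.finish_job()"
```

```text
the job is handed in; nothing more can be done
```

The clip-on hook is snapped home on the bar, its wire hook is to the front, and it rests against the wooden stop block. The gripper has let go and is clear above it. I handed the job in at about 21 s of the 70 s allowed; no verdict is reported.

- **First grasp failed:** the gripper closed on air and disturbed nothing. The pictures showed the fingertips about 41 mm above the reported TCP, although the TCP should lie at the fingertips. I corrected the height by that amount and the second grasp held.
- **Pressing on:** near the middle of the bar the push peaked at about 12 N, then turned to a 9 N pull. The travel then stopped with about 7 N of push. With the arms' 9 N added, that is about 16 N on the roof, against the 30 N limit.
- **Sliding to the block:** the along-bar force rose from about 4 N of friction to 14.5 N at the stop. That is roughly 10 N on the block, a firmer touch than I wanted, so I eased it to about 4 N before letting go.
- **Last checks:**
  - The side camera put the clip's edge at the block's near face, within about 1 mm. The wrist camera read about 3 mm between them, but it saw the clip's edges less fully.
  - The tab's top is at about 137 mm, which puts the bar's axis near 70 mm and agrees with the clip being fully home.
  - Across the bar the clip is within about 1 mm of centre.
- **Not checked:** I had no direct reading of the roof's contact force or the arm angles, so "home" rests on the pressing force, the measured height and the pictures. I did not measure the bystanders again at the end, but no unexpected contact force showed in the readings.

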